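# Lock the bed of the proof press

## Robot

A 6-joint arm with a two-finger parallel gripper is mounted at the origin on the work surface. World frame = base frame: x ahead of the robot, y to its left, z up, the work surface at z = 0. Lengths are in m, angles in rad, forces in N, time in s.
With the tool pointing down it reaches from about 0.2 to 0.875 m from the base axis. Payload 3.4 kg.
Tool frame: the origin (TCP) lies at the centre of the arm's flange, where the gripper is bolted on; the fingertips stand 199 mm ahead of it and the grasp point (between the pads) lies 180 mm ahead of it; x points along the fingers, y is the direction in which the jaws open and shut, and the axes are right-handed (so a half turn about x gives the same grasp; the last joint's range is limited). The gripper opens to 94 mm and grips with 3 to 60 N. Pads are 16 mm wide; open, the fingers measure 119 mm over their backs; the gripper's body (75 mm by 177 mm) begins 78 mm behind the grasp point.
Start: joints at [-1.375, 0.276, 1.505, -0, 1.361, -0.121], TCP at [0.179, -0.546, 0.405] pointing down, gripper open.
Joint ranges: [-2.89, 2.89], [-0.75, 2.08], [0.22, 2.7], [-1.18, 4.32], [0.11, 2.71], [-2.7, 2.7]. Speed limits (rad/s): [2.57, 2.57, 3.14, 3.14, 3.14, 3.14].

## Interface

Orientations are given as a unit quaternion [x, y, z, w].
In Python, from workcell import read_state, capture, camera_params, finish_job gives the robot as it stands.
- The arm moves only by the tool apply_moves, never from a script. Its argument "commands" is a list of rows, each an object of numbers: "fingers": the opening, from 0 (shut) to 1 (fully open); "dx", "dy", "dz": the shift along the world's x, y, z in mm; "wx", "wy", "wz": the turn, a rotation vector about the world's x, y, z in degrees. A call has 1 to 10 rows; each row is the pose to reach, as a shift and turn from the pose measured when the call began; what a row does not reach only later rows make up. A row lasts 1/8 s, in which the tool goes at most 62.5 mm and 10.7 degrees, less where a joint would pass 70% of its speed; a pose out of reach is approached as far as the arm can. A call with a gripper value outside its range is refused whole. The fingers move at their own pace and stop on an object; "newtons" is the grip in N (left out, the last holds). Time passes only in rows, so rows that repeat a pose let the fingers close. It gives the time, the measured TCP pose, the force and the opening at its end, in the units of the state.
- read_state(): the state, without advancing time (a new reading comes with each control period).
- capture(name): name is "scene" or "top" or "wrist"; returns the picture (420x560x3 uint8, blue, green, red); there is no depth.
- camera_params(name): a dict with "intrinsics" (3x3 intrinsics, pixels), "rvec" (rotation vector, rad) and "tvec" (3), from world to camera coordinates, as OpenCV has them. Camera axes: x right, y down, z forward; pixel columns grow to the right and rows downward; lengths in m; the calibration is good to about 2 mm. A picture is of the moment at which its call begins: read the wrist's pose just before it. camera_params takes no time and is no camera call; for the wrist camera it gives the pose at the moment of the call.
- finish_job(): hands the job in, once; it reports no verdict.
The state is a dict: "time_s": time; "qpos": joint angles; "joint_vel": joint speeds; "joint_torque": joint torques, N m; "tcp_pos": TCP position; "ee_rot": TCP orientation; "wrist_force": force on the tool from outside, world axes, zero at the start; "wrist_torque": the same for the moment, N m; "grip_width": finger opening in m.
Only numpy, scipy, OpenCV 4.12 (cv2) and the standard library are available. Lean on these libraries where they do the work, as an engineer would, in place of code of your own. Each camera call takes 0.05 s, during which the arm holds its last target.

## Task

Lock the sliding bed of the green proof press: push the bed by its upright brass post, away from the roller, until it is fully against its black stop. Then press the long red spring catch right down with one fingertip and keep it fully down while the other fingertip pushes the bolt by its black lug fully home into the slot in the bed's brass edge; then let go, so that the catch springs up behind the bolt. Only push and press, do not pinch the post or the lug, and leave the loose things lying about where they are.

Things in the scene. Friction and masses are not known exactly. Their poses are not given: they have to be found in the camera images.
- press: Green press fixed to the table. Origin: on the table under the bed's centre when the bed is at its stop. z up; x = the way the bolt slides home (bolt to bed); y = along the rails from stop to roller. Offsets here are in this frame, mm. Roller bridge 176 high: y 230 to 300, x -99 to 109. Lock platform with catch and bolt: x -265 to -95, y -75 to 75, 12 high, on the robot's side of the bed.
- bed (a joint): Sliding bed, 150 x 180 mm, top 45 mm above the table; a fixed forme of wood type on it is 65 mm high. Value in m: 0 = against the stop, grows towards the roller (press +y), at most 0.062. Rubs with about 3 N, stays where left. The bolt (14 mm thick) enters the 20 mm slot in its brass front edge only when the bed is within about 2 mm of the stop.
- post_top (a point): Centre of the top of the upright brass push post on the bed: 20 mm diameter, 45 to 105 mm above the table, at press (-45, 40) mm when bed = 0. Push its side towards press -y, with the fingertips 75 to 90 mm above the table so as to pass over the forme, which begins 23 mm to the +x side of the post's axis.
- catch (a joint): Spring catch. Value in m: 0 = up, 0.010 = fully down on its end stop; about 2 N to start, 4.5 N at the bottom. When up, its steel tooth blocks the bolt at both ends of its travel; the bolt passes only when it is more than 6 mm down. Let go, it springs up by itself, but while the bolt is part way it rises only to about 6 mm down.
- catch_top (a point): Centre of the top face of the red catch bar, moving straight down with it: 100 mm long along press x, 26 mm wide along y, at press (-195, -24) mm, top 62 mm above the table when up, 52 mm when fully down. A fingertip can press it anywhere and slide along it.
- bolt (a joint): Bolt. Value in m: 0 = drawn back, 0.040 = fully home at its end stop; slides along press +x, with about 2 N of rubbing. The catch snaps up behind it beyond about 0.0375.
- lug_top (a point): Centre of the top of the black lug standing on the bolt and moving with it: 12 mm thick along press x, 26 mm wide along y, 40 to 80 mm above the table, at press (-184, 24) mm when bolt = 0. Its centre line is 48 mm beside the catch bar's, clear gap 22 mm. Push its -x face (the robot's side). Behind it, bolt and guides are no higher than 44 mm.
- block_a: Loose blank wood type block, 30 x 50 x 23 mm, on the press's base plate near the stop; origin at its underside. Leave alone.
- block_b: Loose blank wood type block, 22 x 40 x 23 mm, beside the other one; origin at its underside. Leave alone.
- ink_tin: Loose ink tin with a blue label, 72 mm diameter, 60 mm high, on the table beside the lock platform, on the roller's side; origin at its underside. Leave alone.
- planer: Loose wooden planer block, 90 x 50 x 34 mm, on the table on the other side of the lock platform; origin at its underside. Leave alone.
- brayer: Loose hand ink roller, 100 mm wide, 180 mm long, 44 mm high, to the right of the press; origin at its underside. Leave alone.
- mallet: Loose hammer lying to the left of the press; origin at its underside. Leave alone.
- mug: Loose blue mug, 90 mm high, to the left of the press; origin at its underside. Leave alone.

How it is judged:
By the outcome, as a careful person would: the job done as asked, in the order asked, and still so for the second after the job is handed in, with the robot touching nothing.
It also fails if it takes over 48 s, if anything falls off the work surface, if the arm or the gripper's body presses on something with over 40 N, if the wrist force passes 120 N, or if a joint passes its speed limit or range.

## Working session

There is one attempt and no reset: what is moved stays moved. The work goes in short steps, Python scripts to look and compute and a tool call to move; the robot and the scene stay as the last step left them, time stands still between calls to the robot, and variables do not carry over. Pictures are saved under pics/ and viewed, and the job is handed in when it is done.

Besides the shell and the picture viewer there is one more tool, called after "Call:" as name(argument=value, ...) on one line, values as JSON. apply_moves: Moves the arm, as the interface text tells. Its arguments: {"type":"object","properties":{"commands":{"type":"array","items":{"type":"object","properties":{"fingers":{"type":"number"},"dx":{"type":"number"},"dy":{"type":"number"},"dz":{"type":"number"},"wx":{"type":"number"},"wy":{"type":"number"},"wz":{"type":"number"}}}},"newtons":{"type":"number"}},"required":["commands"]}

```bash
mkdir -p pics; ls; python3 - <<'E'
from workcell import *
import cv2
s=read_state();print(s)
for n in("scene","top"):
    cv2.imwrite(f"pics/{n}0.png",capture(n)); p=camera_params(n);print(n,p)
E
```

```text
pics
{'time_s': 0.0, 'qpos': array([-1.37501084e+00,  2.76583119e-01,  1.50611146e+00, -2.41965255e-05,
        1.36069402e+00, -1.21010831e-01]), 'joint_vel': array([ 1.77789318e-04, -2.99446527e-05,  7.43610127e-04, -1.57316999e-03,
        3.68332652e-04, -1.68453070e-03]), 'joint_torque': array([ 4.74308217e-04, -4.04581690e+01, -2.37228101e+01,  7.01468415e-02,
        3.43248923e-02, -1.23226923e-04]), 'tcp_pos': array([ 0.17907009, -0.54618644,  0.40381983]), 'ee_rot': array([-0.69822201, -0.11217257,  0.6982862 , -0.11090415]), 'wrist_force': array([-0.9516722 , -0.14736066,  0.00892309]), 'wrist_torque': array([-0.01704365,  0.0401304 , -0.01238917]), 'grip_width': 0.09406807099790432}
scene {'intrinsics': array([[430.35143344,   0.        , 278.82772387],
       [  0.        , 430.35143344, 213.61154699],
       [  0.        ,   0.        ,   1.        ]]), 'rvec': array([ 1.95432522,  1.11344077, -0.57037895]), 'tvec': array([-0.34165835, -0.21215038,  1.67062917])}
top {'intrinsics': array([[510.46444702,   0.        , 281.3923446 ],
       [  0.        , 510.46444702, 203.56057885],
       [  0.        ,   0.        ,   1.        ]]), 'rvec': array([ 2.11488507, -2.17676389,  0.13065216]), 'tvec': array([0.04799678, 0.62077286, 1.51611794])}
```

View pics/scene0.png

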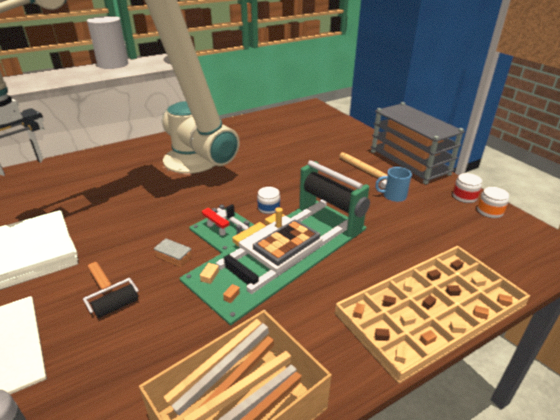

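View pics/top0.png

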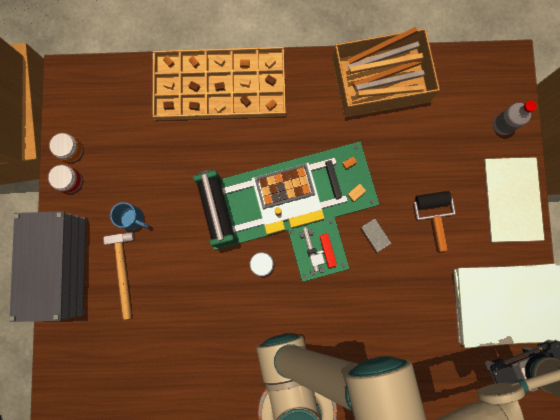

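The top view shows the press at about (285,210): red catch at (328,251), lug near (309,245) and post near (278,212). I'll zoom in for detail.

```bash
cat > h.py <<'E'
import numpy as np,cv2
from workcell import *
def cam(n):
    p=camera_params(n);R=cv2.Rodrigues(np.array(p["rvec"]))[0];return p["intrinsics"],R,np.array(p["tvec"])
def unproj(c,u,v,z):
    K,R,t=c;d=R.T@np.linalg.inv(K)@np.array([u,v,1.]);o=-R.T@t;return o+d*(z-o[2])/d[2]
def proj(c,P):
    K,R,t=c;q=(K@(R@np.atleast_2d(P).T+t[:,None])).T;return q[:,:2]/q[:,2:]
E
python3 - <<'E'
import cv2
a=cv2.imread("pics/top0.png")[135:290,190:390];cv2.imwrite("pics/top0z.png",cv2.resize(a,None,fx=4,fy=3.8,interpolation=cv2.INTER_CUBIC) if 0 else cv2.resize(a,(774,600),interpolation=cv2.INTER_CUBIC))
a=cv2.imread("pics/scene0.png")[150:320,175:385];cv2.imwrite("pics/scene0z.png",cv2.resize(a,(735,595),interpolation=cv2.INTER_CUBIC))
E
```

```text
(no output)
```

View pics/top0z.png

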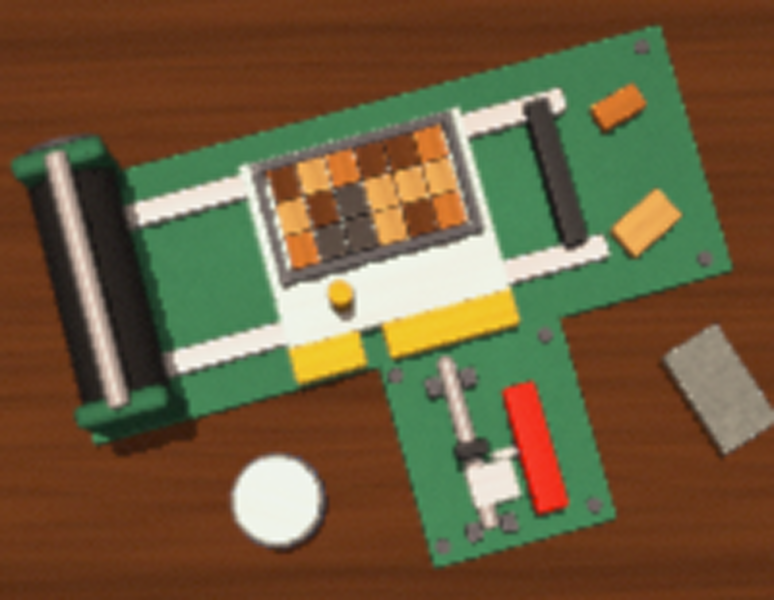

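View pics/scene0z.png

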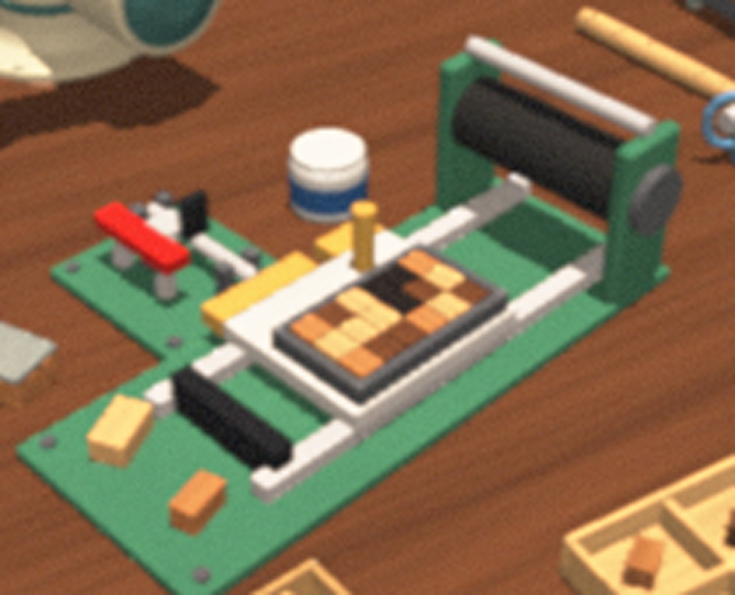

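```bash
cat > fit.py <<'E'
from h import *
from scipy.optimize import least_squares
T=cam("top");S=cam("scene")
zt=lambda u,v:(190+(u+.5)/3.87-.5,135+(v+.5)/3.87-.5)
zs=lambda u,v:(175+(u+.5)/3.5-.5,150+(v+.5)/3.5-.5)
def red(n):
    a=cv2.imread(f"pics/{n}0.png").astype(int);m=(a[...,2]>150)&(a[...,1]<60)&(a[...,0]<60)
    k,l,st,c=cv2.connectedComponentsWithStats(m.astype(np.uint8));
    for i in range(1,k):
        if st[i,4]>30:print(n,st[i],c[i])
red("top");red("scene")
obs=[(T,zt(435,566),(-265,75,12)),(T,zt(615,517),(-265,-75,12)),
(T,zt(471,446),(-184,24,80)),(T,zt(521,386),(-145,-24,62)),(T,zt(552,508),(-245,-24,62)),
(T,zt(341,293),(-45,40,105,1)),
(S,zs(193,197),(-184,24,80)),(S,zs(364,210),(-45,40,105,1)),(S,zs(113,210),(-245,-24,62)),(S,zs(174,255),(-145,-24,62))]
def W(p,X):
    x,y,z=X[:3];y=y+(p[3] if len(X)>3 else 0);c,s=np.cos(p[2]),np.sin(p[2]);return np.array([p[0]+c*x-s*y,p[1]+s*x+c*y,z])/1000
def f(p):return np.concatenate([proj(c,W(p,X))[0]-np.array(uv) for c,uv,X in obs])
if __name__=="__main__":
    r=least_squares(f,[500,0,.2,40],x_scale=[10,10,.1,10]);print(r.x,np.degrees(r.x[2]));print(r.fun.reshape(-1,2).round(2))
    for X in[(-184,24,80),(-195,-24,62),(-45,40,105,1)]:print(W(r.x,X).round(4))
E
python3 fit.py
```

```text
top [526 101  11  10  87] [530.74712644 105.37931034]
top [320 234  16  33 262] [327.80534351 250.33587786]
scene [464 191  15   8  88] [470.80681818 195.11363636]
scene [202 209  27  19 190] [214.91578947 217.62631579]
[ 6.60992948e+02 -3.66242276e+01  2.28838327e-01  5.04580323e+01] 13.11147031538936
[[-0.7   0.19]
 [ 0.26  0.25]
 [ 0.18  0.17]
 [-0.89 -0.84]
 [ 0.05  0.27]
 [-0.25 -0.99]
 [-0.21 -0.18]
 [-0.1  -0.22]
 [-2.34 -1.02]
 [ 0.96  0.59]]
[ 0.4763 -0.055   0.08  ]
[ 0.4765 -0.1042  0.062 ]
[0.5966 0.0413 0.105 ]
```

```bash
cat >> h.py <<'E'
from scipy.spatial.transform import Rotation as Ro
P=[661.,-36.6,.2288,50.5]
def toW(x,y,P=P):
    c,s=np.cos(P[2]),np.sin(P[2]);return np.array([P[0]+c*x-s*y,P[1]+s*x+c*y])
def status():
    s=read_state();R=Ro.from_quat(s["ee_rot"]).as_matrix();print("t",s["time_s"],"tcp mm",(s["tcp_pos"]*1000).round(1),"ax",R[:,0].round(3),"ay",R[:,1].round(3),"yaw_y",np.degrees(np.arctan2(R[1,1],R[0,1])).round(2),"F",s["wrist_force"].round(1),"grip",round(s["grip_width"]*1000,1));return s,R
def turn(R,yawdeg):
    # rotvec (deg, world) to tool down with jaw axis at yawdeg
    y=np.array([np.cos(np.radians(yawdeg)),np.sin(np.radians(yawdeg)),0]);x=np.array([0,0,-1.]);D=np.stack([x,y,np.cross(x,y)],1)
    return np.degrees(Ro.from_matrix(D@R.T).as_rotvec())
E
python3 - <<'E'
from h import *
s,R=status()
for a in (0,180):print(turn(R,90+13.1+a).round(2))
for q in [(-45,125),(-205,0),(-150,10)]:
    w=toW(*q);print(q,w.round(1),(w-s["tcp_pos"][:2]*1000).round(1))
E
```

```text
t 0.1 tcp mm [ 179.1 -546.2  403.9] ax [-0.     0.002 -1.   ] ay [ 0.311 -0.95  -0.002] yaw_y -71.85 F [ 0.2 -0.6 -0.5] grip 93.7
[ 2.0000e-02 -1.4000e-01  1.7495e+02]
[-0.09 -0.01 -5.05]
(-45, 125) [588.8  74.9] [409.7 621.2]
(-205, 0) [461.3 -83.1] [282.3 463.1]
(-150, 10) [512.6 -60.9] [333.6 485.4]
```

Call:
apply_moves(commands=[{"dx": 33,"dy": 48,"dz": 0,"wz": -0.5,"fingers": 0},{"dx": 67,"dy": 97,"wz": -1,"fingers": 0},{"dx": 100,"dy": 146,"wz": -1.5,"fingers": 0},{"dx": 133,"dy": 194,"wz": -2,"fingers": 0},{"dx": 167,"dy": 243,"wz": -2.5,"fingers": 0},{"dx": 200,"dy": 291,"wz": -3,"fingers": 0},{"dx": 234,"dy": 340,"wz": -4,"fingers": 0},{"dx": 267,"dy": 388,"wz": -5,"fingers": 0},{"dx": 300,"dy": 437,"wz": -5,"fingers": 0},{"dx": 334,"dy": 485,"wz": -5,"fingers": 0}])

```text
invalid input at $.commands[0]: expected keys fingers, dx, dy, dz, wx, wy, wz
```

```bash
python3 - <<'E'
from h import *
import pickle
status();p=cam("wrist");a=capture("wrist");pickle.dump(p,open("w1.pkl","wb"));cv2.imwrite("pics/w1.png",a);cv2.imwrite("pics/w1z.png",cv2.resize(a,(800,600),interpolation=cv2.INTER_CUBIC))
E
```

```text
t 0.1 tcp mm [ 179.1 -546.2  403.9] ax [-0.     0.002 -1.   ] ay [ 0.311 -0.95  -0.002] yaw_y -71.85 F [ 0.2 -0.6 -0.5] grip 93.7
```

View pics/w1z.png

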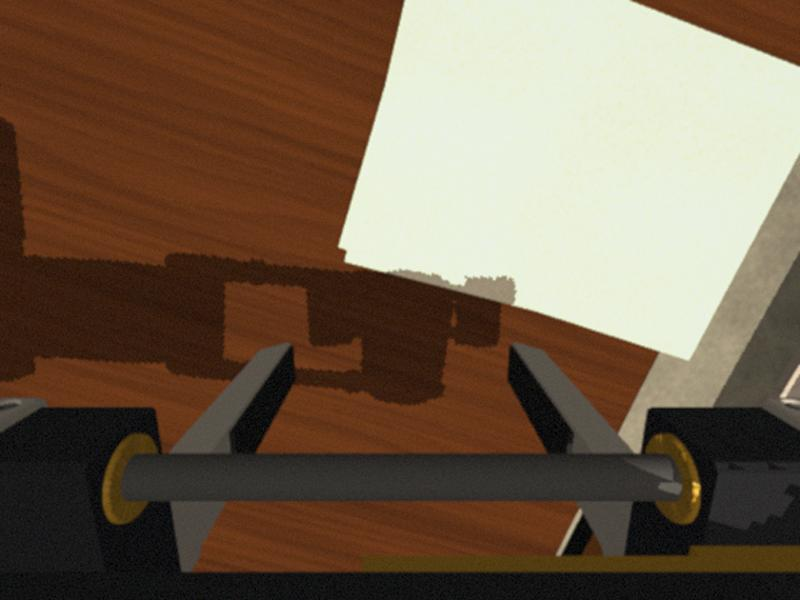

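The call was refused because every row needs all seven keys. The picture shows only the table, paper and open fingers at the start pose.

Call:
apply_moves(commands=[{"dx": 33,"dy": 48,"dz": 0,"wx": 0,"wy": 0,"wz": -0.5,"fingers": 0},{"dx": 67,"dy": 97,"dz": 0,"wx": 0,"wy": 0,"wz": -1,"fingers": 0},{"dx": 100,"dy": 146,"dz": 0,"wx": 0,"wy": 0,"wz": -1.5,"fingers": 0},{"dx": 133,"dy": 194,"dz": 0,"wx": 0,"wy": 0,"wz": -2,"fingers": 0},{"dx": 167,"dy": 243,"dz": 0,"wx": 0,"wy": 0,"wz": -3,"fingers": 0},{"dx": 200,"dy": 291,"dz": 0,"wx": 0,"wy": 0,"wz": -4,"fingers": 0},{"dx": 234,"dy": 340,"dz": 0,"wx": 0,"wy": 0,"wz": -5,"fingers": 0},{"dx": 267,"dy": 388,"dz": 0,"wx": 0,"wy": 0,"wz": -5,"fingers": 0},{"dx": 270,"dy": 437,"dz": 0,"wx": 0,"wy": 0,"wz": -5,"fingers": 0},{"dx": 270,"dy": 485,"dz": 0,"wx": 0,"wy": 0,"wz": -5,"fingers": 0}])

```text
time_s: 1.4
tcp_pos: [0.4494, -0.0595, 0.4037]
ee_rot: [-0.702, -0.082, 0.703, -0.081]
wrist_force: [1.2, -0.3, -0.0]
grip_width: 0.0005
```

```bash
python3 - <<'E'
from h import *
import pickle
status();p=cam("wrist");a=capture("wrist");pickle.dump(p,open("w1.pkl","wb"));cv2.imwrite("pics/w1.png",a);cv2.imwrite("pics/w1z.png",cv2.resize(a,(800,600),interpolation=cv2.INTER_CUBIC));status()
E
```

```text
t 1.4 tcp mm [449.4 -59.5 403.7] ax [-0.001  0.002 -1.   ] ay [ 0.228 -0.974 -0.002] yaw_y -76.82 F [ 1.2 -0.3 -0. ] grip 0.5
t 1.45 tcp mm [448.2 -55.1 403.7] ax [-0.001  0.008 -1.   ] ay [ 0.231 -0.973 -0.008] yaw_y -76.67 F [-1.3  3.2 -0.8] grip 0.3
```

View pics/w1z.png

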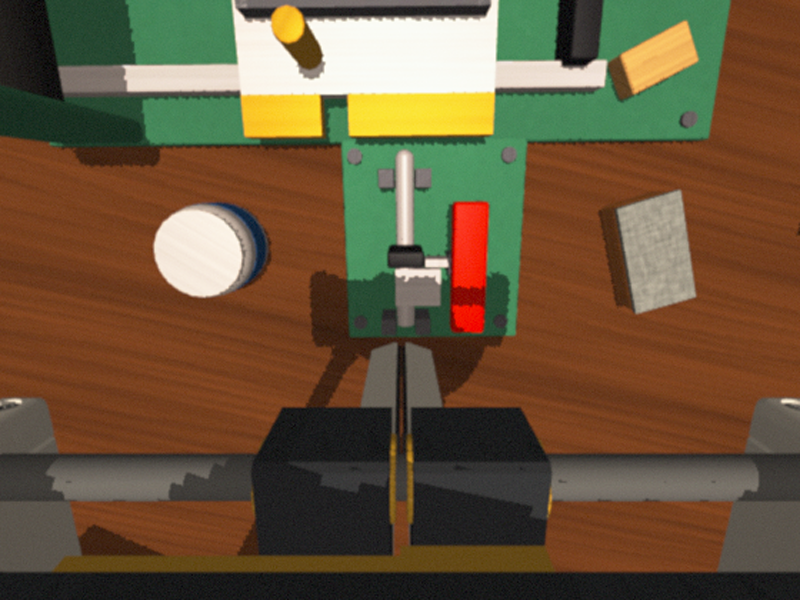

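The view shows post top (288,22), lug top (405,252), and red bar (470,265). The arm was still moving for that one, so I'll retake it at rest and refit.

```bash
python3 - <<'E'
from h import *
import pickle
capture("top")
s,R=status();p=cam("wrist");a=capture("wrist");status();pickle.dump(p,open("w1.pkl","wb"));cv2.imwrite("pics/w2.png",a);cv2.imwrite("pics/w2z.png",cv2.resize(a,(800,600),interpolation=cv2.INTER_CUBIC))
E
```

```text
t 1.5 tcp mm [448.4 -57.6 403.8] ax [-0.001  0.004 -1.   ] ay [ 0.233 -0.973 -0.004] yaw_y -76.55 F [ 0.7 -0.4 -0.2] grip 0.5
t 1.55 tcp mm [448.8 -59.5 403.9] ax [-0.001  0.001 -1.   ] ay [ 0.232 -0.973 -0.002] yaw_y -76.61 F [-0.2 -0.1  0.2] grip 0.1
```

View pics/w2z.png

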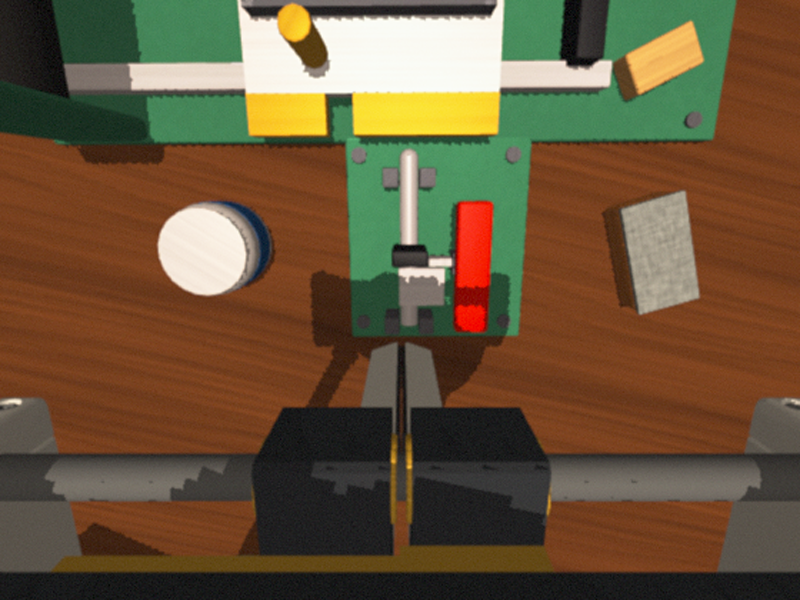

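```bash
cat > fit2.py <<'E'
from fit import *
import pickle
Wc=pickle.load(open("w1.pkl","rb"))
zw=lambda u,v:((u+.5)*.7-.5,(v+.5)*.7-.5)
wo=[((352,335),(-265,75,12)),((519,335),(-265,-75,12)),((476,202),(-145,-24,62)),((472,330),(-245,-24,62)),((410,252),(-184,24,80)),((294,22),(-45,40,105,1)),((458,266),(-195,-11,62)),((491,266),(-195,-37,62))]
import fit
def go(o):
    fit.obs=o
    r=least_squares(fit.f,[661,-36,.229,50],x_scale=[10,10,.1,10]);print(r.x.round(2),np.degrees(r.x[2]).round(2));print(r.fun.reshape(-1,2).round(1).tolist());return r.x
ow=[(Wc,zw(*u),X) for u,X in wo]
o1=[o for i,o in enumerate(obs) if i!=8]
go(o1);go(ow);p=go(o1+ow)
a=cv2.imread("pics/w2z.png")
for X in [(-190,11,80),(-190,37,80),(-178,11,80),(-178,37,80),(-245,-11,62),(-245,-37,62),(-145,-11,62),(-145,-37,62),(-45,40,105,1),(-95,75,12),(-265,75,12),(-265,-75,12)]:
    u=proj(Wc,W(p,X))[0];u=(u+.5)/.7-.5;cv2.circle(a,tuple(np.round(u).astype(int).tolist()),2,(255,0,255),-1)
cv2.imwrite("pics/w2o.png",a[0:450,200:600].repeat(1,0))
E
python3 fit2.py
```

```text
top [526 101  11  10  87] [530.74712644 105.37931034]
top [320 234  16  33 262] [327.80534351 250.33587786]
scene [464 191  15   8  88] [470.80681818 195.11363636]
scene [202 209  27  19 190] [214.91578947 217.62631579]
[ 6.6053e+02 -3.7420e+01  2.3000e-01  5.1240e+01] 13.1
[[-0.5, 0.3], [0.5, 0.4], [0.4, 0.3], [-0.6, -0.7], [0.3, 0.4], [-0.2, -0.8], [-0.5, -0.2], [-0.2, -0.3], [0.6, 0.6]]
[ 6.6085e+02 -3.5790e+01  2.4000e-01  4.9510e+01] 13.98
[[0.3, 0.1], [0.2, -0.9], [0.2, -2.6], [-0.1, 0.5], [0.1, 3.3], [-0.0, -1.4], [-1.0, 0.9], [0.3, 0.6]]
[ 6.6085e+02 -3.6010e+01  2.4000e-01  4.9750e+01] 13.87
[[0.3, 0.3], [1.1, -0.3], [0.8, 0.1], [-0.5, -1.1], [0.9, -0.1], [0.1, -0.7], [-0.8, 0.0], [-0.6, -0.3], [0.7, 0.8], [0.1, 0.0], [0.0, -0.7], [0.2, -2.5], [-0.3, 0.6], [-0.0, 3.3], [-0.2, -1.5], [-1.1, 0.9], [0.1, 0.8]]
```

View pics/w2o.png

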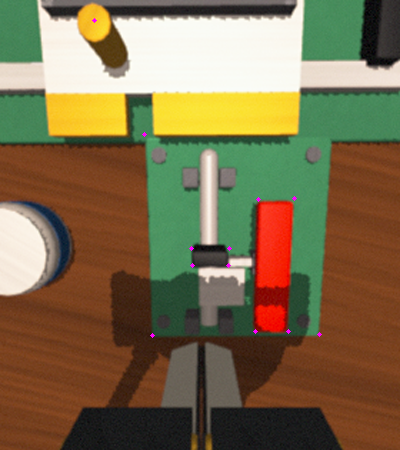

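```bash
sed -i 's/^P=.*/P=[660.8,-36.3,np.radians(13.7),50.]/' h.py; python3 - <<'E'
from h import *
s,R=status();w=toW(-45,127);print(w,w-s["tcp_pos"][:2]*1000,281-s["tcp_pos"][2]*1000,turn(R,-76.3))
E
```

```text
t 1.55 tcp mm [448.8 -59.5 403.9] ax [-0.001  0.001 -1.   ] ay [ 0.232 -0.973 -0.002] yaw_y -76.61 F [-0.2 -0.1  0.2] grip 0.1
[587.00184505  76.42902167] [138.23041045 135.90938856] -122.89774872288308 [-0.08018476 -0.03734456  0.30858436]
```

Call:
apply_moves(commands=[{"dx": 35,"dy": 34,"dz": 0,"wx": 0,"wy": 0,"wz": 0.3,"fingers": 0},{"dx": 70,"dy": 68,"dz": 0,"wx": 0,"wy": 0,"wz": 0.3,"fingers": 0},{"dx": 105,"dy": 105,"dz": 0,"wx": 0,"wy": 0,"wz": 0.3,"fingers": 0},{"dx": 138,"dy": 136,"dz": 0,"wx": 0,"wy": 0,"wz": 0.3,"fingers": 0},{"dx": 138,"dy": 136,"dz": -30,"wx": 0,"wy": 0,"wz": 0.3,"fingers": 0},{"dx": 138,"dy": 136,"dz": -60,"wx": 0,"wy": 0,"wz": 0.3,"fingers": 0},{"dx": 138,"dy": 136,"dz": -90,"wx": 0,"wy": 0,"wz": 0.3,"fingers": 0},{"dx": 138,"dy": 136,"dz": -110,"wx": 0,"wy": 0,"wz": 0.3,"fingers": 0},{"dx": 138,"dy": 136,"dz": -122,"wx": 0,"wy": 0,"wz": 0.3,"fingers": 0},{"dx": 138,"dy": 136,"dz": -122,"wx": 0,"wy": 0,"wz": 0.3,"fingers": 0}])

```text
time_s: 2.8
tcp_pos: [0.5869, 0.0756, 0.2811]
ee_rot: [-0.701, -0.084, 0.703, -0.083]
wrist_force: [-0.9, -0.1, -0.0]
grip_width: 0.0004
```

```bash
python3 - <<'E'
from h import *
s,R=status()
for n in("wrist","scene"):
    a=capture(n);a=a[150:320,175:385] if n=="scene" else a;cv2.imwrite(f"pics/p1{n}.png",cv2.resize(a,(735,595),interpolation=cv2.INTER_CUBIC))
for y in (115,62,58):
    w=toW(-45,y);print(y,w-s["tcp_pos"][:2]*1000)
E
```

```text
t 2.8 tcp mm [586.9  75.6 281.1] ax [-0.002  0.001 -1.   ] ay [ 0.236 -0.972 -0.002] yaw_y -76.37 F [-0.9 -0.1 -0. ] grip 0.4
115 [  2.93854834 -10.80554446]
62 [ 15.49097008 -62.29764782]
58 [ 16.43832266 -66.1838443 ]
```

View pics/p1wrist.png

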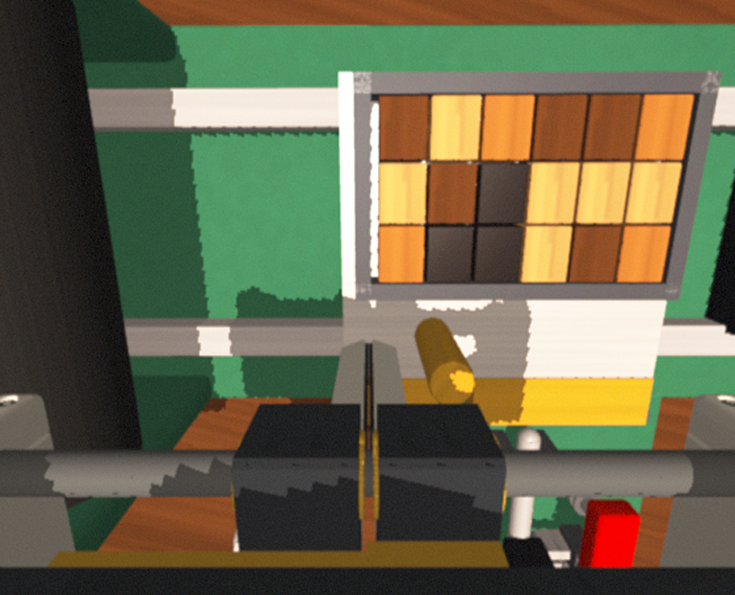

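View pics/p1scene.png

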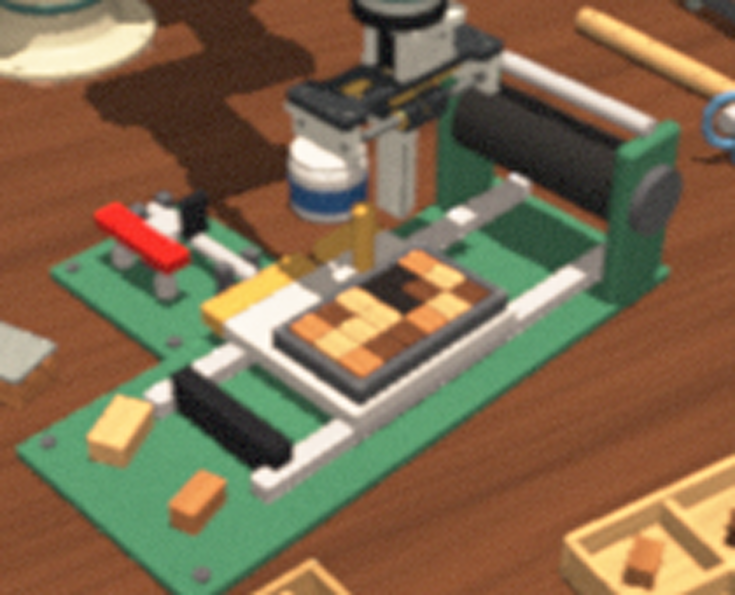

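The closed fingers stand beside the post on its roller side. I'll push slowly.

Call:
apply_moves(commands=[{"dx": 1.5,"dy": -5,"dz": 0,"wx": 0,"wy": 0,"wz": 0,"fingers": 0},{"dx": 3,"dy": -11,"dz": 0,"wx": 0,"wy": 0,"wz": 0,"fingers": 0},{"dx": 4.5,"dy": -17,"dz": 0,"wx": 0,"wy": 0,"wz": 0,"fingers": 0},{"dx": 6,"dy": -23,"dz": 0,"wx": 0,"wy": 0,"wz": 0,"fingers": 0},{"dx": 7.5,"dy": -29,"dz": 0,"wx": 0,"wy": 0,"wz": 0,"fingers": 0},{"dx": 9,"dy": -35,"dz": 0,"wx": 0,"wy": 0,"wz": 0,"fingers": 0},{"dx": 10.5,"dy": -41,"dz": 0,"wx": 0,"wy": 0,"wz": 0,"fingers": 0},{"dx": 12,"dy": -47,"dz": 0,"wx": 0,"wy": 0,"wz": 0,"fingers": 0},{"dx": 13.2,"dy": -52,"dz": 0,"wx": 0,"wy": 0,"wz": 0,"fingers": 0},{"dx": 13.8,"dy": -55,"dz": 0,"wx": 0,"wy": 0,"wz": 0,"fingers": 0}])

```text
time_s: 4.15
tcp_pos: [0.6013, 0.0205, 0.2824]
ee_rot: [0.702, 0.084, -0.702, 0.084]
wrist_force: [-0.2, 3.9, 1.9]
grip_width: 0.0005
```

```bash
python3 - <<'E'
from h import *
s,R=status()
for n in("wrist","scene"):
    a=capture(n);a=a[150:320,175:385] if n=="scene" else a;cv2.imwrite(f"pics/p2{n}.png",cv2.resize(a,(735,595),interpolation=cv2.INTER_CUBIC))
w=s["tcp_pos"][:2]*1000-np.array(P[:2]);c,q=np.cos(P[2]),np.sin(P[2]);print("press",c*w[0]+q*w[1],-q*w[0]+c*w[1])
E
```

```text
t 4.15 tcp mm [601.3  20.5 282.4] ax [ 0.001  0.001 -1.   ] ay [ 0.236 -0.972 -0.001] yaw_y -76.36 F [-0.2  3.9  1.9] grip 0.5
press -44.351381283623596 69.25176459365466
```

View pics/p2wrist.png

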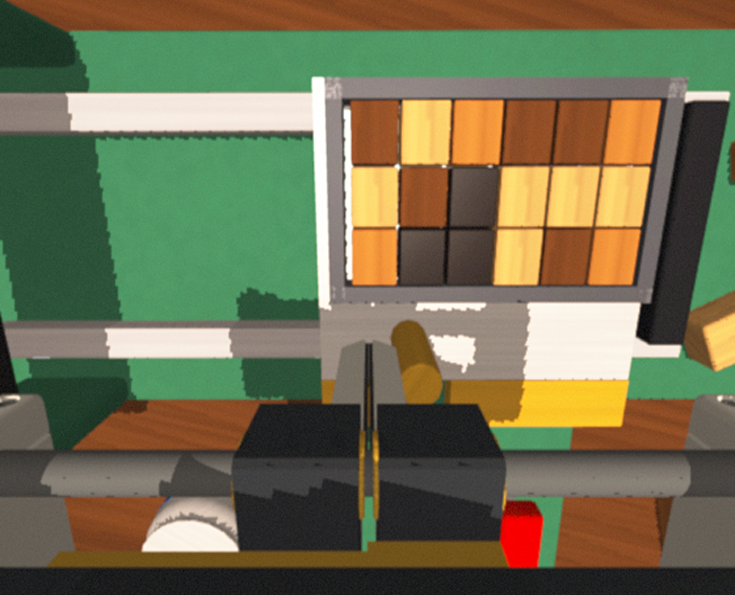

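View pics/p2scene.png

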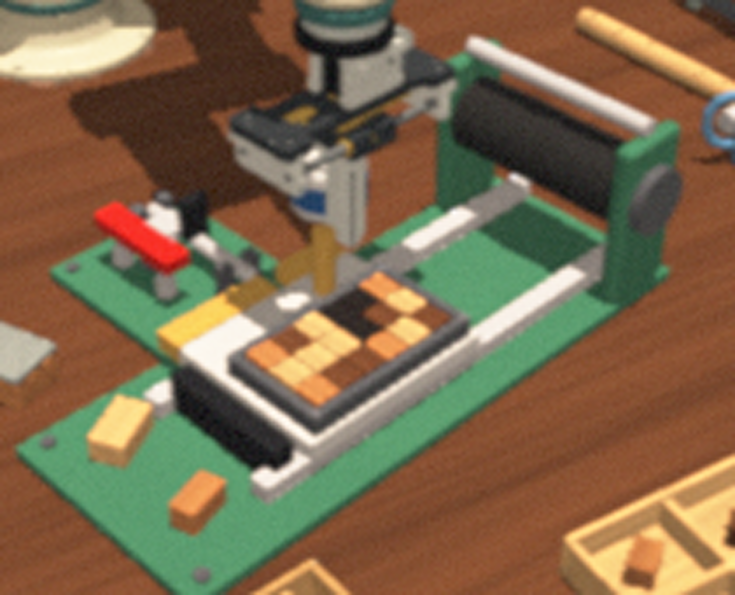

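The bed moved with about 4 N on the wrist. A gap of roughly 5–6 mm to the stop remains.

Call:
apply_moves(commands=[{"dx": 0.5,"dy": -2,"dz": -0.5,"wx": 0,"wy": 0,"wz": 0,"fingers": 0},{"dx": 1,"dy": -4,"dz": -0.5,"wx": 0,"wy": 0,"wz": 0,"fingers": 0},{"dx": 1.5,"dy": -5.5,"dz": -0.5,"wx": 0,"wy": 0,"wz": 0,"fingers": 0},{"dx": 1.7,"dy": -7,"dz": -0.5,"wx": 0,"wy": 0,"wz": 0,"fingers": 0}])

```text
time_s: 4.75
tcp_pos: [0.6025, 0.014, 0.2816]
ee_rot: [-0.702, -0.085, 0.702, -0.083]
wrist_force: [-1.5, 7.7, 2.1]
grip_width: 0.0006
```

```bash
cat >> h.py <<'E'
def press(s):
    w=s["tcp_pos"][:2]*1000-np.array(P[:2]);c,q=np.cos(P[2]),np.sin(P[2]);print("press",round(c*w[0]+q*w[1],2),round(-q*w[0]+c*w[1],2))
E
python3 -c "
from h import *
press(status()[0])"
```

```text
t 4.75 tcp mm [602.5  14.  281.6] ax [-0.001  0.002 -1.   ] ay [ 0.235 -0.972 -0.003] yaw_y -76.38 F [-1.5  7.7  2.1] grip 0.6
press -44.72 62.64
```

Force is starting to rise (7.7 N). I'll go on a little further to see whether that is the stop.

Call:
apply_moves(commands=[{"dx": 0.3,"dy": -1.2,"dz": 0,"wx": 0,"wy": 0,"wz": 0,"fingers": 0},{"dx": 0.5,"dy": -2,"dz": 0,"wx": 0,"wy": 0,"wz": 0,"fingers": 0},{"dx": 0.5,"dy": -2,"dz": 0,"wx": 0,"wy": 0,"wz": 0,"fingers": 0}])

```text
time_s: 5.12
tcp_pos: [0.6027, 0.0133, 0.2816]
ee_rot: [-0.702, -0.086, 0.702, -0.081]
wrist_force: [-1.1, 8.4, 2.5]
grip_width: 0.0006
```

```bash
python3 -c "
from h import *
press(status()[0])"
```

```text
t 5.125 tcp mm [602.7  13.3 281.6] ax [-0.002  0.006 -1.   ] ay [ 0.235 -0.972 -0.006] yaw_y -76.42 F [-1.1  8.4  2.5] grip 0.6
press -44.7 61.98
```

Call:
apply_moves(commands=[{"dx": 0.6,"dy": -2.5,"dz": 0,"wx": 0,"wy": 0,"wz": 0,"fingers": 0},{"dx": 1,"dy": -4,"dz": 0,"wx": 0,"wy": 0,"wz": 0,"fingers": 0},{"dx": 1,"dy": -4,"dz": 0,"wx": 0,"wy": 0,"wz": 0,"fingers": 0}])

```text
time_s: 5.5
tcp_pos: [0.603, 0.0119, 0.2817]
ee_rot: [-0.702, -0.088, 0.703, -0.078]
wrist_force: [-1.8, 11.8, 3.6]
grip_width: 0.0008
```

```bash
python3 - <<'E'
from h import *
press(status()[0])
for n in("top","scene"):
    a=capture(n);a=a[150:320,175:385] if n=="scene" else a[135:290,190:390];cv2.imwrite(f"pics/p3{n}.png",cv2.resize(a,(774,600) if n=="top" else (735,595),interpolation=cv2.INTER_CUBIC))
E
```

```text
t 5.5 tcp mm [603.   11.9 281.7] ax [-0.003  0.013 -1.   ] ay [ 0.233 -0.972 -0.014] yaw_y -76.5 F [-1.8 11.8  3.6] grip 0.8
press -44.7 60.5
```

View pics/p3scene.png

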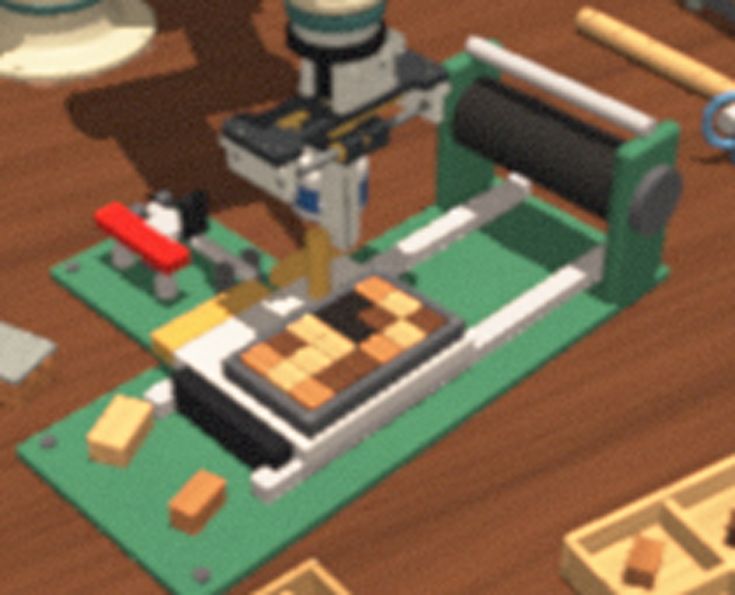

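View pics/p3top.png

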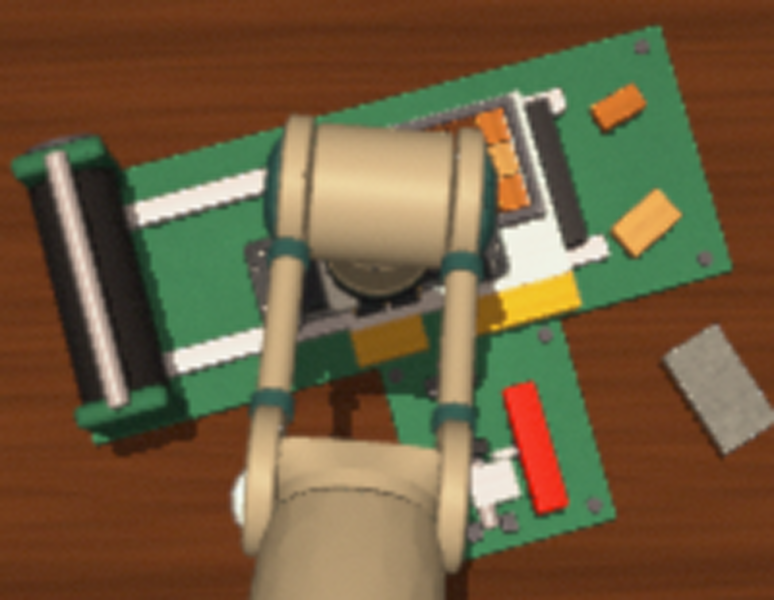

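The bed is hard against the black stop in the scene view: the tip no longer advances, the tool only tilts and force rises to 12 N. I'll back off, rise and go to the lock.

```bash
python3 - <<'E'
from h import *
s,R=status();w=toW(-208,0);print(w-s["tcp_pos"][:2]*1000,turn(R,-76.3))
E
```

```text
t 5.6 tcp mm [603.   11.9 281.7] ax [-0.003  0.013 -1.   ] ay [ 0.234 -0.972 -0.014] yaw_y -76.49 F [-2.  12.7  4.2] grip 0.4
[-144.29243588  -97.49757068] [-0.75235563 -0.19685693  0.19368694]
```

Call:
apply_moves(commands=[{"dx": -2,"dy": 8,"dz": 0,"wx": -0.7,"wy": -0.2,"wz": 0.2,"fingers": 0},{"dx": -4,"dy": 15,"dz": 0,"wx": -0.7,"wy": -0.2,"wz": 0.2,"fingers": 0},{"dx": -4,"dy": 15,"dz": 25,"wx": -0.7,"wy": -0.2,"wz": 0.2,"fingers": 0},{"dx": -4,"dy": 15,"dz": 55,"wx": -0.7,"wy": -0.2,"wz": 0.2,"fingers": 0},{"dx": -4,"dy": 15,"dz": 65,"wx": -0.7,"wy": -0.2,"wz": 0.2,"fingers": 0},{"dx": -40,"dy": -15,"dz": 65,"wx": -0.7,"wy": -0.2,"wz": 0.2,"fingers": 0.38},{"dx": -75,"dy": -43,"dz": 65,"wx": -0.7,"wy": -0.2,"wz": 0.2,"fingers": 0.38},{"dx": -110,"dy": -71,"dz": 65,"wx": -0.7,"wy": -0.2,"wz": 0.2,"fingers": 0.38},{"dx": -144,"dy": -97,"dz": 65,"wx": -0.7,"wy": -0.2,"wz": 0.2,"fingers": 0.38},{"dx": -144,"dy": -97,"dz": 65,"wx": -0.7,"wy": -0.2,"wz": 0.2,"fingers": 0.38}])

```text
time_s: 6.85
tcp_pos: [0.4567, -0.0861, 0.3461]
ee_rot: [-0.701, -0.084, 0.703, -0.083]
wrist_force: [-0.7, 0.4, 0.1]
grip_width: 0.0355
```

```bash
python3 - <<'E'
from h import *
capture("top")
s,R=status();press(s)
for n in("wrist","scene"):
    a=capture(n);a=a[150:320,175:385] if n=="scene" else a;cv2.imwrite(f"pics/p4{n}.png",cv2.resize(a,(735,595),interpolation=cv2.INTER_CUBIC))
w=toW(-208,0);s,R=status();print(w-s["tcp_pos"][:2]*1000,turn(R,-76.3),s["grip_width"])
E
```

```text
t 6.9 tcp mm [458.2 -85.7 346.3] ax [-0.     0.001 -1.   ] ay [ 0.235 -0.972 -0.001] yaw_y -76.42 F [0.2 0.3 0.6] grip 36.0
press -208.5 0.02
t 7.0 tcp mm [459.6 -85.1 346.5] ax [ 0.001  0.001 -1.   ] ay [ 0.237 -0.972 -0.001] yaw_y -76.3 F [ 0.9 -1.  -0.2] grip 35.4
[-0.86229227 -0.50383482] [-0.04982724  0.04013591  0.00311581] 0.03535995344534893
```

View pics/p4wrist.png

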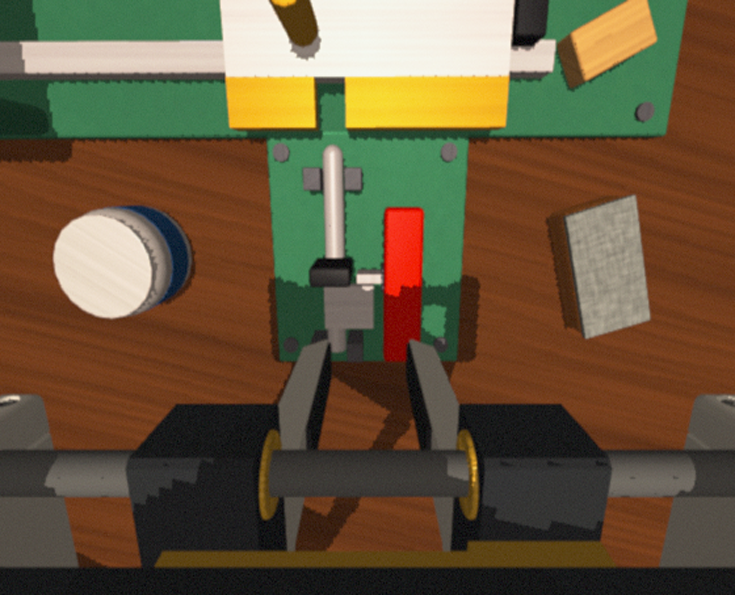

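View pics/p4scene.png

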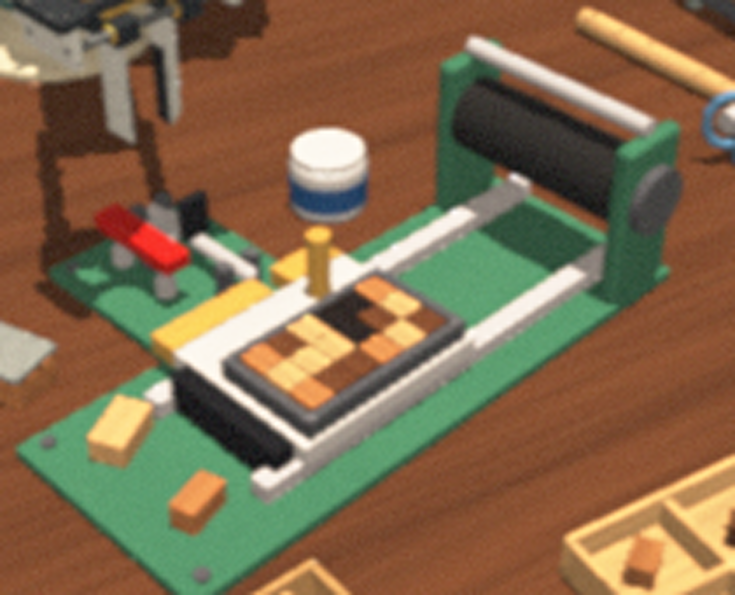

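The slot lines up with the bolt, and the fingers straddle symmetrically: left in line with the lug (331,270), right in line with the bar (403,285). Now I'll descend and press.

Call:
apply_moves(commands=[{"dx": -1,"dy": -0.5,"dz": -30,"wx": 0,"wy": 0,"wz": 0,"fingers": 0.38},{"dx": -1,"dy": -0.5,"dz": -55,"wx": 0,"wy": 0,"wz": 0,"fingers": 0.38},{"dx": -1,"dy": -0.5,"dz": -72,"wx": 0,"wy": 0,"wz": 0,"fingers": 0.38},{"dx": -1,"dy": -0.5,"dz": -80,"wx": 0,"wy": 0,"wz": 0,"fingers": 0.38},{"dx": -1,"dy": -0.5,"dz": -84,"wx": 0,"wy": 0,"wz": 0,"fingers": 0.38},{"dx": -1,"dy": -0.5,"dz": -88,"wx": 0,"wy": 0,"wz": 0,"fingers": 0.38},{"dx": -1,"dy": -0.5,"dz": -91,"wx": 0,"wy": 0,"wz": 0,"fingers": 0.38},{"dx": -1,"dy": -0.5,"dz": -94,"wx": 0,"wy": 0,"wz": 0,"fingers": 0.38},{"dx": -1,"dy": -0.5,"dz": -96,"wx": 0,"wy": 0,"wz": 0,"fingers": 0.38},{"dx": -1,"dy": -0.5,"dz": -97,"wx": 0,"wy": 0,"wz": 0,"fingers": 0.38}])

```text
time_s: 8.25
tcp_pos: [0.459, -0.0855, 0.2508]
ee_rot: [0.703, 0.084, -0.701, 0.084]
wrist_force: [-1.7, 3.9, 17.0]
grip_width: 0.0357
```

```bash
python3 - <<'E'
from h import *
s,R=status();press(s)
for n in("wrist","scene"):
    a=capture(n);a=a[165:265,175:300] if n=="scene" else a;cv2.imwrite(f"pics/p5{n}.png",cv2.resize(a,(735,588),interpolation=cv2.INTER_CUBIC))
E
```

```text
t 8.25 tcp mm [459.  -85.5 250.8] ax [ 0.003  0.001 -1.   ] ay [ 0.237 -0.972 -0.   ] yaw_y -76.32 F [-1.7  3.9 17. ] grip 35.7
press -207.7 -0.03
```

View pics/p5wrist.png

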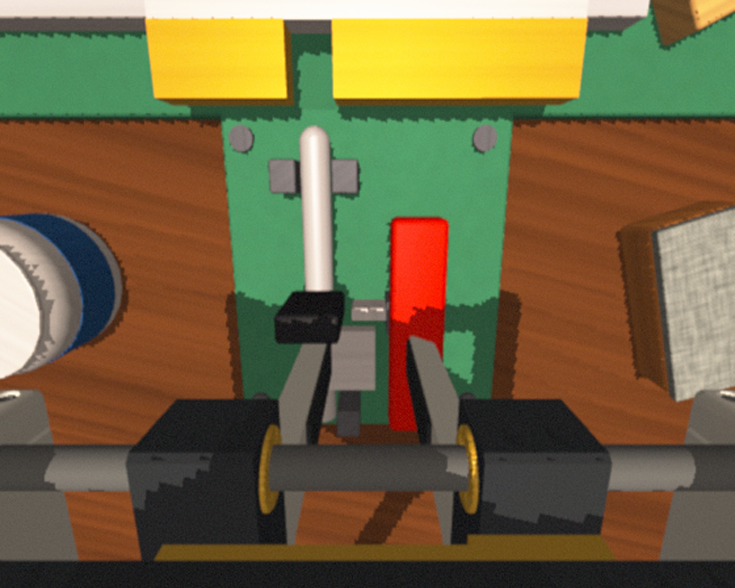

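View pics/p5scene.png

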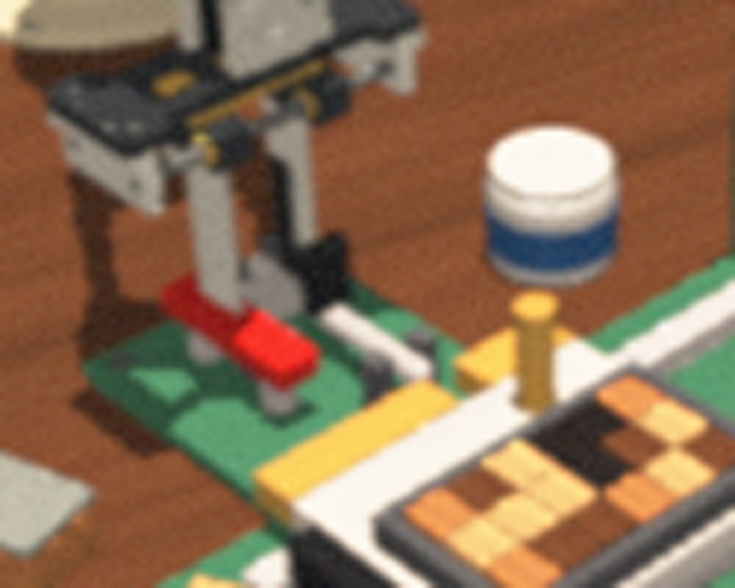

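Catch is down on its end stop: 17 N vertical, tip at 51.8 mm, and bar visibly lowered. The lug finger stands just behind the lug. I'll slide along press +x while holding down.

Call:
apply_moves(commands=[{"dx": 3.9,"dy": 1,"dz": -1.5,"wx": 0,"wy": 0,"wz": 0,"fingers": 0.38},{"dx": 7.8,"dy": 1.9,"dz": -1.5,"wx": 0,"wy": 0,"wz": 0,"fingers": 0.38},{"dx": 11.7,"dy": 2.8,"dz": -1.5,"wx": 0,"wy": 0,"wz": 0,"fingers": 0.38},{"dx": 15.6,"dy": 3.8,"dz": -1.5,"wx": 0,"wy": 0,"wz": 0,"fingers": 0.38},{"dx": 19.5,"dy": 4.7,"dz": -1.5,"wx": 0,"wy": 0,"wz": 0,"fingers": 0.38},{"dx": 23.4,"dy": 5.7,"dz": -1.5,"wx": 0,"wy": 0,"wz": 0,"fingers": 0.38},{"dx": 27.2,"dy": 6.6,"dz": -1.5,"wx": 0,"wy": 0,"wz": 0,"fingers": 0.38}])

```text
time_s: 9.22
tcp_pos: [0.4802, -0.0801, 0.2506]
ee_rot: [-0.696, -0.085, 0.707, -0.086]
wrist_force: [-17.4, -5.0, 25.9]
grip_width: 0.036
```

```bash
python3 - <<'E'
from h import *
s,R=status();press(s)
for n in("wrist","scene"):
    a=capture(n);a=a[165:265,175:300] if n=="scene" else a;cv2.imwrite(f"pics/p6{n}.png",cv2.resize(a,(735,588),interpolation=cv2.INTER_CUBIC))
w=toW(-158,0);print(w-s["tcp_pos"][:2]*1000)
E
```

```text
t 9.225 tcp mm [480.2 -80.1 250.6] ax [-0.015 -0.004 -1.   ] ay [ 0.24  -0.971 -0.   ] yaw_y -76.11 F [-17.4  -5.   25.9] grip 36.0
press -185.79 0.23
[27.05081424  6.36252116]
```

View pics/p6wrist.png

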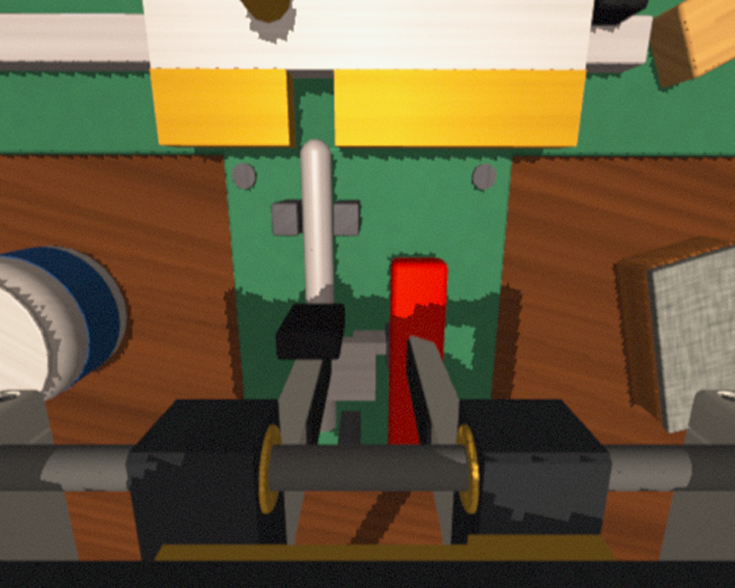

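View pics/p6scene.png

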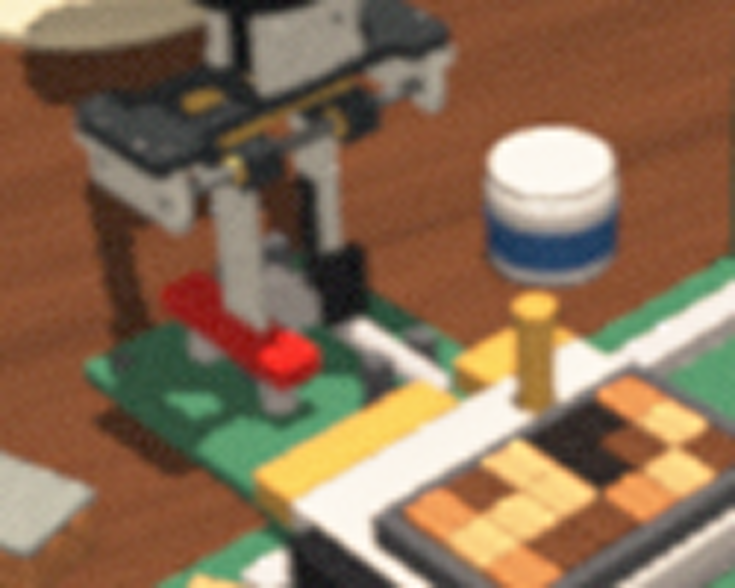

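The lug is moving, but bar friction (26 N down) causes drag and tool tilt. I'll ease the press a little, straighten the tool and continue.

Call:
apply_moves(commands=[{"dx": 3,"dy": 0.7,"dz": -0.8,"wx": -0.2,"wy": 0.9,"wz": -0.2,"fingers": 0.38},{"dx": 6,"dy": 1.4,"dz": -0.8,"wx": -0.2,"wy": 0.9,"wz": -0.2,"fingers": 0.38},{"dx": 9,"dy": 2.1,"dz": -0.8,"wx": -0.2,"wy": 0.9,"wz": -0.2,"fingers": 0.38},{"dx": 12,"dy": 2.8,"dz": -0.8,"wx": -0.2,"wy": 0.9,"wz": -0.2,"fingers": 0.38},{"dx": 15,"dy": 3.5,"dz": -0.8,"wx": -0.2,"wy": 0.9,"wz": -0.2,"fingers": 0.38},{"dx": 18,"dy": 4.2,"dz": -0.8,"wx": -0.2,"wy": 0.9,"wz": -0.2,"fingers": 0.38}])

```text
time_s: 10.07
tcp_pos: [0.4955, -0.0767, 0.2508]
ee_rot: [-0.688, -0.083, 0.716, -0.087]
wrist_force: [-13.0, -3.7, 19.7]
grip_width: 0.0354
```

```bash
python3 - <<'E'
from h import *
s,R=status();press(s);print(turn(R,-76.3))
for n in("wrist","scene"):
    a=capture(n);a=a[165:265,175:300] if n=="scene" else a;cv2.imwrite(f"pics/p7{n}.png",cv2.resize(a,(735,588),interpolation=cv2.INTER_CUBIC))
w=toW(-158,0);print(w-s["tcp_pos"][:2]*1000)
E
```

```text
t 10.075 tcp mm [495.5 -76.7 250.8] ax [-0.04  -0.01  -0.999] ay [ 0.238 -0.971 -0.   ] yaw_y -76.22 F [-13.   -3.7  19.7] grip 35.4
press -170.19 -0.07
[ 0.55428781 -2.27104342 -0.08126481]
[11.82312881  2.95107787]
```

View pics/p7wrist.png

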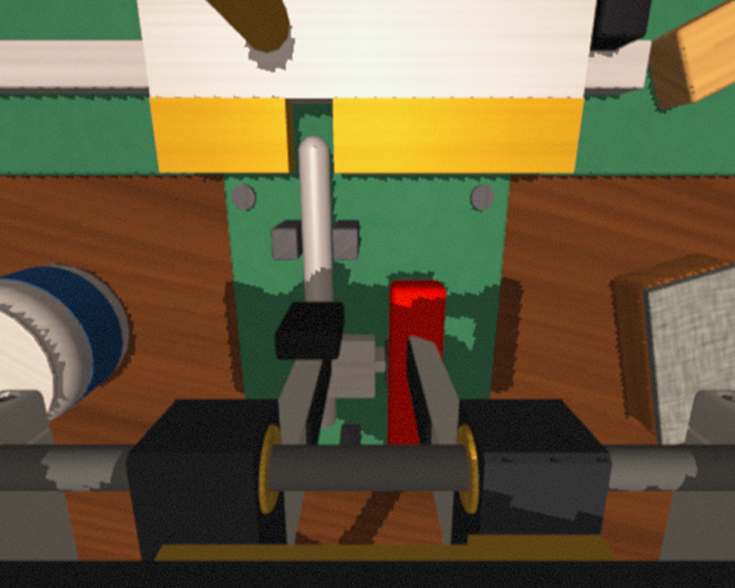

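View pics/p7scene.png

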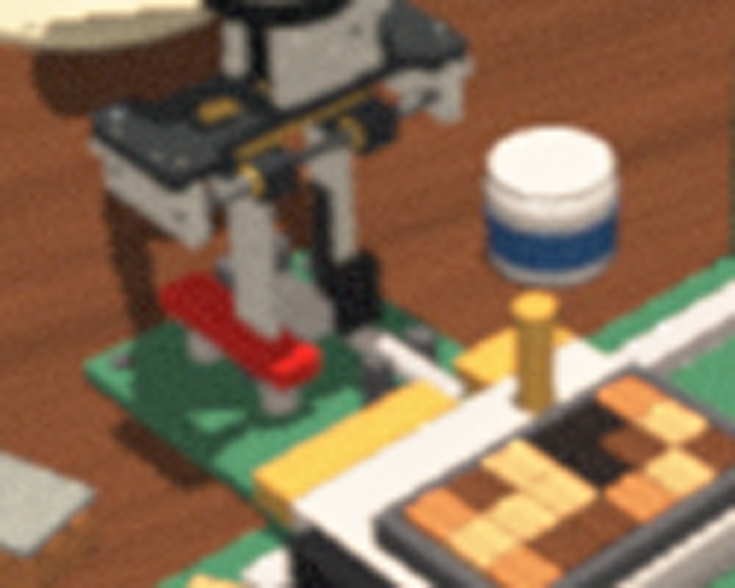

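I turned the wrong way, so the tool now leans 2.3° with the tip lagging. The catch is still down (tip 52 mm, 20 N). I'll straighten gradually while advancing.

Call:
apply_moves(commands=[{"dx": 1.5,"dy": 0.4,"dz": -0.8,"wx": 0.1,"wy": -0.5,"wz": 0,"fingers": 0.38},{"dx": 3,"dy": 0.7,"dz": -0.8,"wx": 0.2,"wy": -1,"wz": 0,"fingers": 0.38},{"dx": 4.5,"dy": 1.1,"dz": -0.8,"wx": 0.3,"wy": -1.4,"wz": 0,"fingers": 0.38},{"dx": 6,"dy": 1.5,"dz": -0.8,"wx": 0.4,"wy": -1.8,"wz": 0,"fingers": 0.38},{"dx": 8,"dy": 2,"dz": -0.8,"wx": 0.5,"wy": -2.2,"wz": 0,"fingers": 0.38},{"dx": 10,"dy": 2.5,"dz": -0.8,"wx": 0.6,"wy": -2.6,"wz": 0,"fingers": 0.38}])

```text
time_s: 10.92
tcp_pos: [0.5009, -0.0752, 0.2508]
ee_rot: [-0.699, -0.085, 0.705, -0.086]
wrist_force: [-15.7, -4.3, 21.9]
grip_width: 0.0358
```

```bash
python3 - <<'E'
from h import *
s,R=status();press(s);print(turn(R,-76.3))
w=toW(-158,0);print(w-s["tcp_pos"][:2]*1000)
E
```

```text
t 10.925 tcp mm [500.9 -75.2 250.8] ax [-0.008 -0.003 -1.   ] ay [ 0.241 -0.971  0.001] yaw_y -76.06 F [-15.7  -4.3  21.9] grip 35.8
press -164.59 0.05
[ 0.15769575 -0.45933266 -0.24200957]
[6.41852585 1.50883932]
```

Call:
apply_moves(commands=[{"dx": 2.5,"dy": 0.6,"dz": -0.8,"wx": 0.2,"wy": -0.6,"wz": -0.2,"fingers": 0.38},{"dx": 5,"dy": 1.2,"dz": -0.8,"wx": 0.2,"wy": -0.8,"wz": -0.2,"fingers": 0.38},{"dx": 7.5,"dy": 1.8,"dz": -0.8,"wx": 0.2,"wy": -1,"wz": -0.2,"fingers": 0.38},{"dx": 9.5,"dy": 2.3,"dz": -0.8,"wx": 0.2,"wy": -1,"wz": -0.2,"fingers": 0.38}])

```text
time_s: 11.42
tcp_pos: [0.5049, -0.0741, 0.2508]
ee_rot: [-0.699, -0.085, 0.705, -0.086]
wrist_force: [-14.9, -4.1, 24.0]
grip_width: 0.0361
```

```bash
python3 - <<'E'
from h import *
s,R=status();press(s);print(turn(R,-76.3))
for n in("wrist","scene"):
    a=capture(n);a=a[165:265,175:300] if n=="scene" else a;cv2.imwrite(f"pics/p8{n}.png",cv2.resize(a,(735,588),interpolation=cv2.INTER_CUBIC))
w=toW(-158,0);print(w-s["tcp_pos"][:2]*1000)
E
```

```text
t 11.425 tcp mm [504.9 -74.1 250.8] ax [-0.007 -0.003 -1.   ] ay [ 0.24  -0.971  0.001] yaw_y -76.09 F [-14.9  -4.1  24. ] grip 36.1
press -160.4 0.18
[ 0.18537559 -0.40938813 -0.21289018]
[2.37259776 0.39765881]
```

View pics/p8wrist.png

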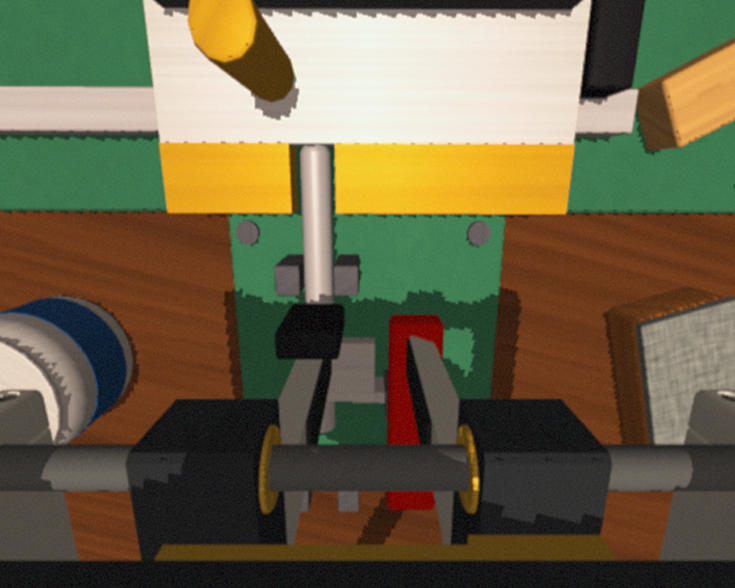

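View pics/p8scene.png

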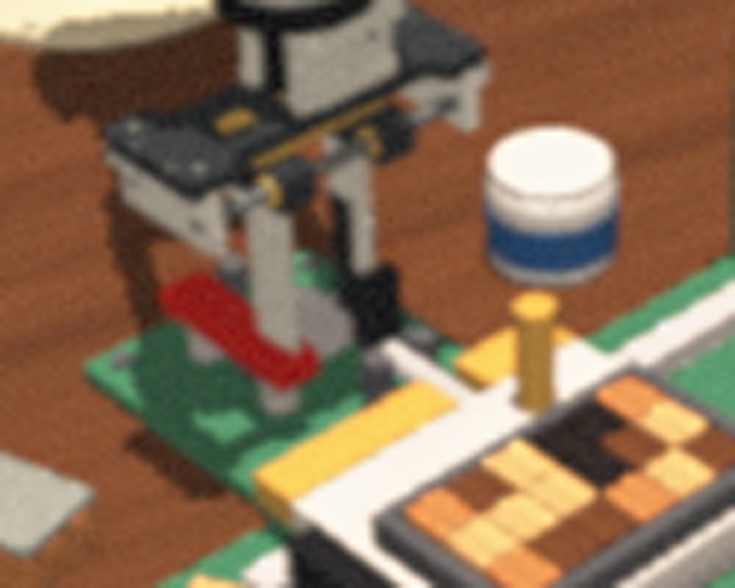

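The bolt tip is inside the slot (315,150). A few mm remain, and I'll push until the force shows the end stop.

Call:
apply_moves(commands=[{"dx": 3,"dy": 0.7,"dz": -0.8,"wx": 0.2,"wy": -0.6,"wz": -0.2,"fingers": 0.38},{"dx": 6,"dy": 1.4,"dz": -0.8,"wx": 0.2,"wy": -0.8,"wz": -0.2,"fingers": 0.38},{"dx": 8,"dy": 1.9,"dz": -0.8,"wx": 0.2,"wy": -1,"wz": -0.2,"fingers": 0.38}])

```text
time_s: 11.9
tcp_pos: [0.5066, -0.0736, 0.2509]
ee_rot: [-0.698, -0.085, 0.705, -0.087]
wrist_force: [-25.3, -8.5, 29.6]
grip_width: 0.0356
```

```bash
python3 - <<'E'
from h import *
s,R=status();press(s);print("tip",[round(v,1) for v in (s["tcp_pos"]*1000+199*R[:,0])])
E
```

```text
t 11.9 tcp mm [506.6 -73.6 250.9] ax [-0.01  -0.004 -1.   ] ay [ 0.242 -0.97   0.002] yaw_y -75.99 F [-25.3  -8.5  29.6] grip 35.6
press -158.67 0.33
tip [np.float64(504.7), np.float64(-74.5), np.float64(51.9)]
```

Call:
apply_moves(commands=[{"dx": 4,"dy": 1,"dz": -0.7,"wx": 0.2,"wy": -0.8,"wz": -0.2,"fingers": 0.38},{"dx": 8,"dy": 1.9,"dz": -0.7,"wx": 0.2,"wy": -0.8,"wz": -0.2,"fingers": 0.38},{"dx": 10,"dy": 2.4,"dz": -0.7,"wx": 0.2,"wy": -0.8,"wz": -0.2,"fingers": 0.38}])

```text
time_s: 12.28
tcp_pos: [0.5087, -0.073, 0.2509]
ee_rot: [-0.694, -0.086, 0.709, -0.089]
wrist_force: [-26.9, -11.4, 30.2]
grip_width: 0.0355
```

```bash
python3 - <<'E'
from h import *
s,R=status();press(s);print("tip",[round(v,1) for v in (s["tcp_pos"]*1000+199*R[:,0])])
for n in("wrist","scene"):
    a=capture(n);a=a[165:265,175:300] if n=="scene" else a;cv2.imwrite(f"pics/p9{n}.png",cv2.resize(a,(735,588),interpolation=cv2.INTER_CUBIC))
E
```

```text
t 12.275 tcp mm [508.7 -73.  250.9] ax [-0.021 -0.007 -1.   ] ay [ 0.245 -0.97   0.002] yaw_y -75.82 F [-26.9 -11.4  30.2] grip 35.5
press -156.5 0.37
tip [np.float64(504.6), np.float64(-74.5), np.float64(52.0)]
```

View pics/p9wrist.png

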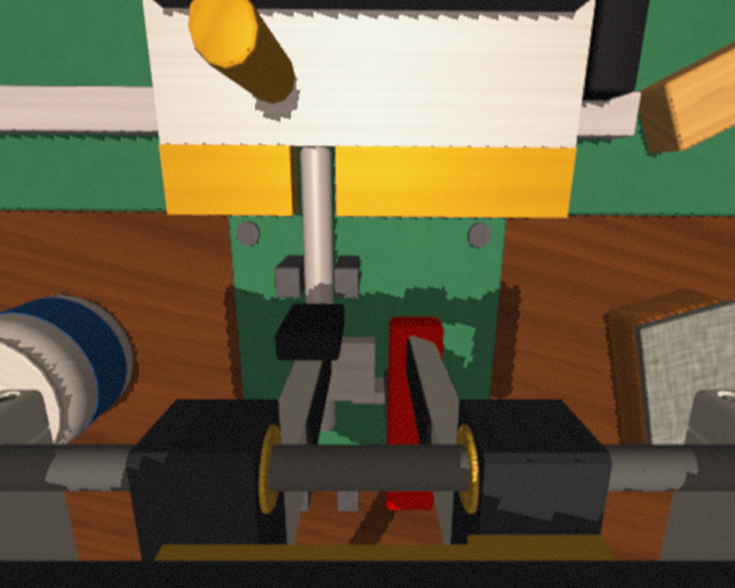

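View pics/p9scene.png

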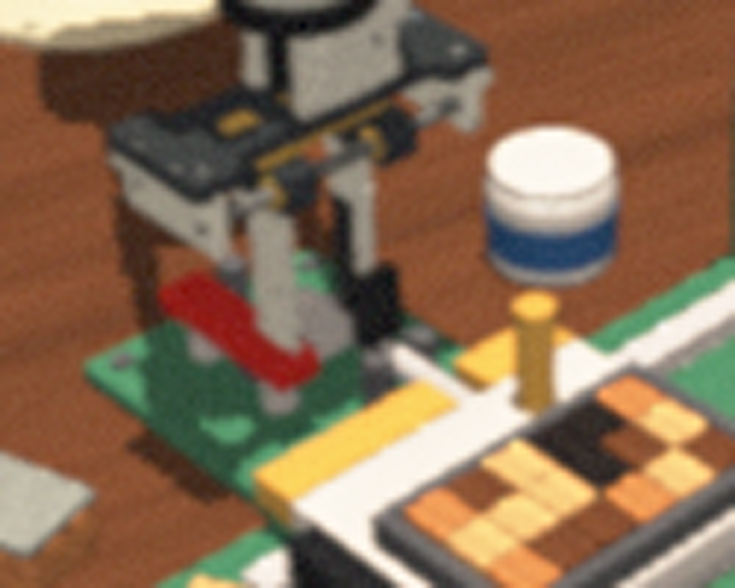

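The tip stopped dead at x = 504.6 while the tool advanced and the lug side yawed, so the bolt is at its end stop. I'll give one last push with straightened tool and slightly less down-force to confirm.

Call:
apply_moves(commands=[{"dx": 2,"dy": 0.5,"dz": -0.5,"wx": 0.3,"wy": -1.2,"wz": -0.5,"fingers": 0.38},{"dx": 3,"dy": 0.7,"dz": -0.5,"wx": 0.3,"wy": -2,"wz": -0.5,"fingers": 0.38},{"dx": 3,"dy": 0.7,"dz": -0.5,"wx": 0.3,"wy": -2.4,"wz": -0.5,"fingers": 0.38}])

```text
time_s: 12.75
tcp_pos: [0.5047, -0.0734, 0.2509]
ee_rot: [-0.702, -0.084, 0.702, -0.088]
wrist_force: [-21.9, -6.6, 27.1]
grip_width: 0.0358
```

```bash
python3 - <<'E'
from h import *
s,R=status();press(s);print("tip",[round(v,1) for v in (s["tcp_pos"]*1000+199*R[:,0])]);print(s["wrist_torque"])
E
```

```text
t 12.75 tcp mm [504.7 -73.4 250.9] ax [ 0.    -0.006 -1.   ] ay [ 0.241 -0.971  0.005] yaw_y -76.08 F [-21.9  -6.6  27.1] grip 35.8
press -160.47 0.95
tip [np.float64(504.8), np.float64(-74.5), np.float64(51.9)]
[-1.3734671   4.13929023 -0.02018853]
```

Call:
apply_moves(commands=[{"dx": 3,"dy": 0.7,"dz": -0.1,"wx": 0.1,"wy": -0.3,"wz": -0.2,"fingers": 0.38},{"dx": 6,"dy": 1.4,"dz": 0,"wx": 0.1,"wy": -0.6,"wz": -0.2,"fingers": 0.38},{"dx": 8,"dy": 1.9,"dz": 0,"wx": 0.1,"wy": -0.8,"wz": -0.2,"fingers": 0.38}])

```text
time_s: 13.12
tcp_pos: [0.5061, -0.0728, 0.251]
ee_rot: [-0.699, -0.084, 0.705, -0.089]
wrist_force: [-23.6, -8.7, 25.8]
grip_width: 0.0359
```

```bash
python3 - <<'E'
from h import *
s,R=status();press(s);print("tip",[round(v,1) for v in (s["tcp_pos"]*1000+199*R[:,0])])
E
```

```text
t 13.125 tcp mm [506.1 -72.8 251. ] ax [-0.007 -0.008 -1.   ] ay [ 0.242 -0.97   0.006] yaw_y -75.98 F [-23.6  -8.7  25.8] grip 35.9
press -158.98 1.17
tip [np.float64(504.7), np.float64(-74.5), np.float64(52.0)]
```

Friction (≈0.65·Fz) can't explain 25 N with the tip still, so the bolt is home. I'll release straight up.

Call:
apply_moves(commands=[{"dx": 1,"dy": 0.2,"dz": 4,"wx": 0,"wy": 0,"wz": 0,"fingers": 0.38},{"dx": 1,"dy": 0.2,"dz": 10,"wx": 0,"wy": 0,"wz": 0,"fingers": 0.38},{"dx": 0,"dy": 0,"dz": 16,"wx": 0,"wy": 0,"wz": 0,"fingers": 0.38},{"dx": -2,"dy": 0,"dz": 30,"wx": 0,"wy": 0,"wz": 0,"fingers": 0.38},{"dx": -5,"dy": -1,"dz": 60,"wx": 0,"wy": 0,"wz": 0,"fingers": 0.38},{"dx": -20,"dy": -5,"dz": 90,"wx": 0,"wy": 0,"wz": 0,"fingers": 0.38},{"dx": -60,"dy": -14,"dz": 120,"wx": 0,"wy": 0,"wz": 0,"fingers": 0.38},{"dx": -100,"dy": -24,"dz": 130,"wx": 0,"wy": 0,"wz": 0,"fingers": 0.38},{"dx": -100,"dy": -24,"dz": 130,"wx": 0,"wy": 0,"wz": 0,"fingers": 0.38}])

```text
time_s: 14.25
tcp_pos: [0.4043, -0.0968, 0.3827]
ee_rot: [-0.7, -0.083, 0.704, -0.089]
wrist_force: [0.2, 0.2, 0.9]
grip_width: 0.0355
```

```bash
python3 - <<'E'
from h import *
s,R=status();press(s)
for n in("top","wrist","scene"):
    a=capture(n);cv2.imwrite(f"pics/f{n}.png",a);a=a[165:265,175:300] if n=="scene" else a[200:290,255:365] if n=="top" else a;cv2.imwrite(f"pics/f{n}z.png",cv2.resize(a,(735,588),interpolation=cv2.INTER_CUBIC))
c=cam("scene")
def W(x,y,z): return np.append(toW(x,y),z)/1000
for b in (0,36,40):
  u=proj(c,W(-184+b,24,80))[0];print("lug bolt",b,u.round(1),((u-[175,165])*5.88).round(0))
for k in (0,6,10):
  u=proj(c,W(-145,-24,62-k))[0];print("catch end",k,((u-[175,165])*5.88).round(0))
E
```

```text
t 14.25 tcp mm [404.3 -96.8 382.7] ax [-0.004 -0.009 -1.   ] ay [ 0.241 -0.971  0.008] yaw_y -76.07 F [0.2 0.2 0.9] grip 35.5
press -263.52 2.01
lug bolt 0 [229.1 205.9] [318. 240.]
lug bolt 36 [237.  210.9] [364. 270.]
lug bolt 40 [237.9 211.5] [370. 273.]
catch end 0 [294. 343.]
catch end 6 [295. 353.]
catch end 10 [296. 359.]
```

View pics/fwristz.png

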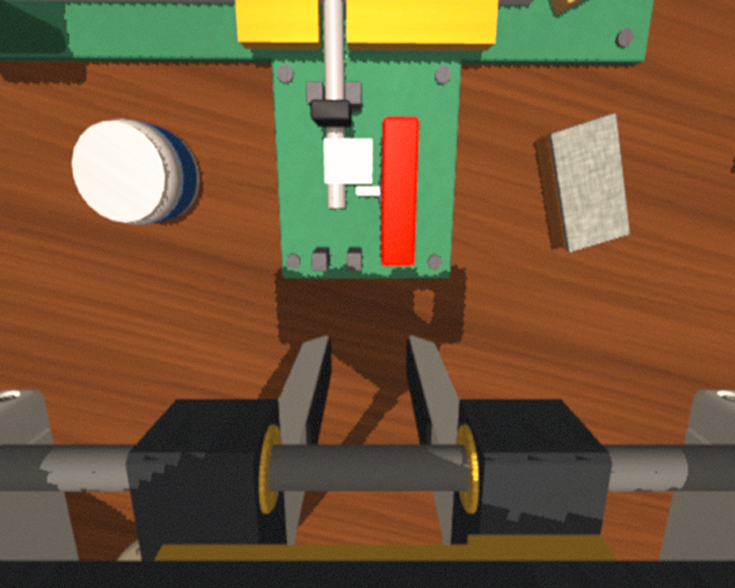

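View pics/fscenez.png

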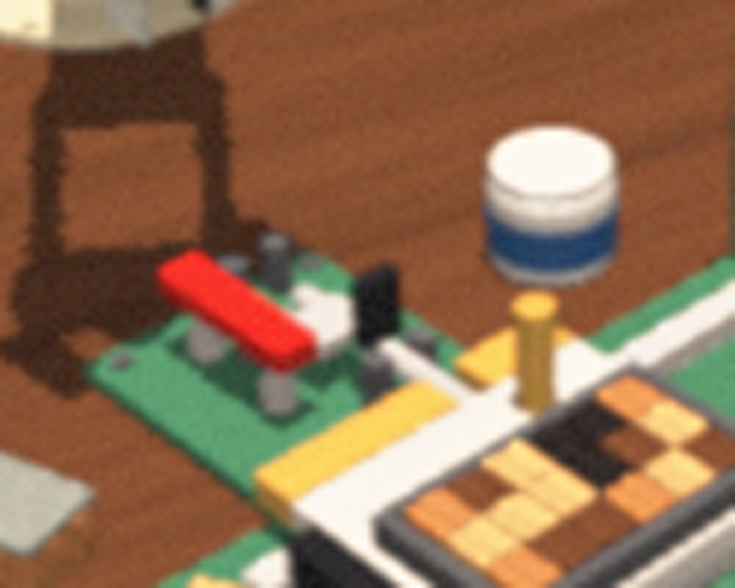

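View pics/ftopz.png

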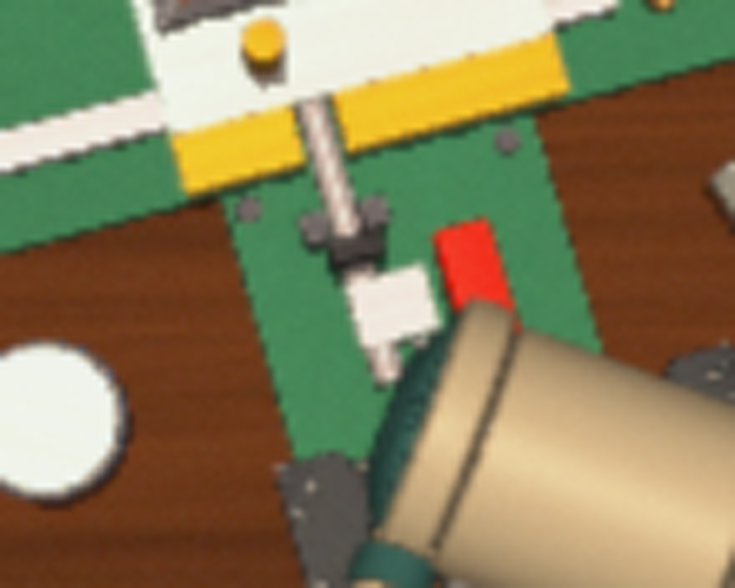

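The catch is visibly up and its tooth sits just behind the bolt block. A numerical check of catch height and bed next.

```bash
python3 - <<'E'
from h import *
for f in("scene0","p0" ,"fscene"):
    a=cv2.imread(f"pics/{f}.png")
    if a is None: continue
    a=a.astype(int);m=(a[...,2]>120)&(a[...,1]<70)&(a[...,0]<70);m[:,:195]=0;m[:,240:]=0;m[:200]=0;m[240:]=0
    y,x=np.nonzero(m);print(f,m.sum(),x.mean(),y.mean(),x.min(),x.max(),y.min(),y.max())
c=cam("scene");W=lambda x,y,z:np.append(toW(x,y),z)/1000
print(proj(c,W(-45,40,105)),proj(c,W(-45,43,105)), "obs post zoom(534,303)->",534/5.88+175,303/5.88+165)
print("px per 10mm catch",proj(c,W(-195,-24,62))-proj(c,W(-195,-24,52)))
s,R=status()
E
```

```text
scene0 247 214.25506072874495 217.63562753036436 201 228 203 227
fscene 249 214.52208835341366 217.19277108433735 202 239 205 227
[[265.12054552 216.61056275]] [[265.91936859 216.16516423]] obs post zoom(534,303)-> 265.81632653061223 216.53061224489795
px per 10mm catch [[-0.28571495 -2.76627304]]
t 14.4 tcp mm [406.8 -96.8 381.4] ax [-0.005 -0.008 -1.   ] ay [ 0.242 -0.97   0.007] yaw_y -75.99 F [ 0.1 -0.2  0.1] grip 35.6[ WARN:0@0.716] global loadsave.cpp:275 findDecoder imread_('pics/p0.png'): can't open/read file: check file path/integrity
```

Catch height in the scene view matches its initial "up" height (within 0.4 px, where 10 mm = 2.8 px), the bed is at its stop, and the robot is clear. Handing in.

```bash
python3 -c "
from workcell import *
print(finish_job())"
```

```text
the job is handed in; nothing more can be done
None
```

The bed is locked, and I handed the job in at about 14.4 s of the 48 s allowed, with the gripper clear of everything. `finish_job` reported no verdict, so the results below are my own checks.

**Bed:** I pushed it by the post with closed fingers until the tip stopped and the force rose to 12 N. The pictures show it flush with the black stop.

**Catch and bolt:** One fingertip held the catch on its end stop (tip at 52 mm) while the other pushed the lug. The lug finger stopped at the same place over three further pushes, with about 25 N of push that bar friction alone did not explain. I then lifted straight off.

**Last checks:**
- The bolt is in the slot and the lug is about where it should be at full travel.
- The catch is back to its starting height in the image (within 0.4 px, where 10 mm is 2.8 px), and its tooth sits just behind the bolt block.
- The wrist force is about zero. The tin, the planer and the wood block nearest the stop look unmoved in the wrist and scene views; I did not measure the loose things.

**What disagreed:**
- By calibration alone the final fingertip position put the bolt at about 37.4 mm, not 40. That is within my few-millimetre pose error, and I trusted the hard stop and the catch having sprung up.
- I turned the tool the wrong way once while pushing the bolt, so it leaned about 2.3° before I corrected it. The catch stayed down throughout.

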